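# Dock the syringe pump and hold its barrel clamp open

## Task

Set the syringe pump squarely into the rim of its charging dock, its plunger driver at the end with the brass contacts, fully down, and let go of it. Then take the knob of the pump's sprung barrel clamp and draw it straight up until the lower of the two rings on its stem is level with the top of the guide collar, 30 mm up, and finish while still holding it there, so that the nurse can lay in the 50 ml syringe. The pump must stay seated in the dock while you pull, and the other things on the trolley stay where they are.

Things in the scene. Friction and masses are not known exactly. Their poses are not given: they have to be found in the camera images.
- pump: Loose white syringe pump, about 0.9 kg: flat case 190 mm long (its y), 56 wide (x), 60 high, screen and keys on its long front face (-x). Origin: centre of its underside; y points to the screen and clamp end, z up. Grip it across the 56 mm: its long sides are flat and bare. Nothing fastens it to the dock: it weighs about twice the clamp's pull, so a slanting or hasty pull lifts or tips it.
- pump_mid (a point): Middle of the pump's case, 30 mm above its underside, axes as the pump's. Centre of mass some 8 mm from here towards -y. On the case's top stand only the barrel clamp (y = +42 mm; its knob rises 36.5 mm above the case when down), a plunger driver block (y = -89 to -67 mm, 34 mm high) and cradle ribs 8 mm high.
- knob (a point): Centre of the barrel clamp's pull knob: upright ribbed grey cylinder, 19 mm across, 26 high, on a 9 mm stem. Clamp down: at x 13, y 42, z 83.5 mm in the pump's frame, 23.5 above the case. Just under the knob the 12 mm wide, 6 mm thick clamp arm runs 36 mm from the stem towards the front (-x); it rises with the knob. The knob's +y and -y sides are free for fingers down to the case.
- clamp (a joint): Lift of the barrel clamp in m along the pump's z: 0 down at rest, 0.030 with the lower of its stem's two black rings level with the top of the guide collar, 0.042 at its end stop (the upper ring clears the collar at 0.016). An inner spring draws it down: about 2 N to start, 3.5 N at the lower ring; let go, it snaps back.
- dock_seat (a point): Centre of the seat of the fixed grey charging dock, 220 mm long (y), 86 wide (x); the level seat is 14 mm above the trolley top. x to its back, z up; a small lamp on its front edge (-x) and four brass contacts in the seat, both near the -y end. A 10 mm high rim flares out like a funnel: it leaves the pump 1.5 mm each side at its foot, 7 at its top. Docked, the pump's origin and axes are as here.
- canister: Bystander: white cotton canister with blue cap, 84 mm across, 165 mm high, origin under its centre.
- tape: Bystander: roll of paper tape lying flat, 58 mm across, 22 mm high, origin under its centre.
- oximeter: Bystander: white finger-clip sensor, 60 x 34 mm, 30 mm high, origin under its centre.
- syringe: Bystander: clear empty 50 ml syringe lying on the trolley, 29 mm thick, 160 mm long along its y, origin under its middle.
- bowl: Bystander: steel bowl 104 mm across, 48 mm high, origin under its centre.
- antiseptic: Bystander: amber bottle 52 mm across, 125 mm high, origin under its centre.
- vial: Bystander: small glass vial 28 mm across, 50 mm high, origin under its centre.
There are look-alikes about, which are no part of the job. Leave any green look-alike of the pump alone.

How it is judged:
On the way:
1. the pump stands seated in the dock, the right way round, let go, with its clamp down (horizontal distance between pump and dock_seat below 0.006 m and z of pump in the frame of dock_seat between -0.003 and 0.003 m and angle between the y axis of pump and the y axis of dock_seat, either way round below 0.05 rad and y of knob in the frame of dock_seat above 0.02 m and value of joint clamp below 0.004 m and contact force between the fingers and pump below 0.1 N), for 0.2 s.
At the end, for the whole second after the job is handed in: The fingers hold the clamp's knob with the clamp lifted 30 mm (within 3.5 mm) and still, and the pump stands seated in the dock the right way round: within 6 mm and 0.05 rad of the dock's centre and direction, within 3 mm of its seat and 0.03 rad of upright (value of joint clamp between 0.0265 and 0.0335 m and velocity of joint clamp between -0.01 and 0.01 m/s and contact force between the fingers and pump above 1 N and distance between the grasp point and knob below 0.035 m and horizontal distance between pump and dock_seat below 0.006 m and z of pump in the frame of dock_seat between -0.003 and 0.003 m and angle between the y axis of pump and the y axis of dock_seat, either way round below 0.05 rad and y of knob in the frame of dock_seat above 0.02 m and angle between pump's own z axis and vertical below 0.03 rad); the arm keeps its last pose, push and grip.
It fails at once if another thing on the trolley was shifted by more than 30 mm (distance of any of canister, tape, oximeter, syringe, bowl, antiseptic, vial from where it was at the start of the episode above 0.03 m).
It fails at once if the pump was lifted or tipped out of the dock by its clamp (value of joint clamp above 0.01 m and (z of pump in the frame of dock_seat above 0.008 m or angle between pump's own z axis and vertical above 0.1 rad)).
It also fails if it takes over 58 s, if anything falls off the work surface, if the arm or the gripper's body presses on something with over 40 N, if the wrist force passes 120 N, or if a joint passes its speed limit or range.

## Robot

A 6-joint arm with a two-finger parallel gripper is mounted at the origin on the work surface. World frame = base frame: x ahead of the robot, y to its left, z up, the work surface at z = 0. Lengths are in m, angles in rad, forces in N, time in s.
With the tool pointing down it reaches from about 0.3 to 0.875 m from the base axis. Payload 6.4 kg.
Tool frame: the origin (TCP) lies midway between the tips of the shut fingers; the grasp point (between the pads) lies ctrl.grip_point_offset behind it (ctrl.grip_point_offset is the distance from the TCP to the grasp point, in m); z points along the fingers, y is the direction in which the jaws open and shut (so a half turn about z gives the same grasp; the last joint's range is limited). The gripper opens to 85 mm and grips with 20 to 120 N. Pads are 22 mm wide; open, the fingers measure 114 mm over their backs; the gripper's body (76 mm by 85 mm) begins 54 mm behind the grasp point. The pads swing forward as they close: fully open they stand 13 mm farther back than shut.
Start: joints at [-1.409, 0.181, 1.607, -0, 1.354, -0.206], TCP at [0.207, -0.537, 0.231] pointing down, gripper open.
Joint ranges: [-2.99, 2.99], [-0.89, 2.07], [0.3, 2.58], [-1.14, 4.28], [0, 2.63], [-3.12, 3.12]. Speed limits (rad/s): [2.57, 2.57, 3.01, 3.14, 3.14, 3.14].

## Interface

Orientations are given as a unit quaternion [w, x, y, z].
In Python, from bench import ctrl, viewer gives the robot as it stands.
- The arm moves only by the shell command python3 -m handwheel 'ROWS' [OPENING]. ROWS is JSON, a list of rows, each an object with "travel": the shift along the tool's x, y, z as a fraction of full scale, a list of three; "dr": the turn, a rotation vector about the tool's x, y, z as a fraction of full scale, a list of three. A call has 1 to 20 rows; each row shifts and turns the pose as measured when the row begins, along the tool's axes as they then stand; what a row does not reach is not made up. Full scale, the value 1, is 150 mm for a shift and 30 degrees for a turn. A row lasts 1/12 s, in which the tool goes at most 41.7 mm and 7.16 degrees, less where a joint would pass 70% of its speed; a pose out of reach is approached as far as the arm can. A call with a number of a shift or a turn outside -1 to 1 is refused whole. A call with a gripper value outside its range is refused whole. OPENING is the opening, from -1 (shut) to 1 (fully open), set as the call begins (- or left out, the last holds). The fingers move at their own pace and stop on an object; the grip force is fixed at half the most. Time passes only in rows, so rows that do not move let the fingers close. It gives the time, the measured TCP pose, the force and the opening at its end, in the units of the state.
- ctrl.get_obs(): the state, without advancing time (a new reading comes with each control period).
- viewer.camera(name): name is "side" or "top"; returns the picture (384x512x3 uint8, red, green, blue); there is no depth.
- viewer.get_calibration(name): a dict with "camera_matrix" (3x3 intrinsics, pixels), "R" (3x3) and "t" (3): a world point X has camera coordinates R X + t. Camera axes: x right, y down, z forward; pixel columns grow to the right and rows downward; lengths in m; the calibration is good to about 2 mm. A picture is of the moment at which its call begins. get_calibration takes no time and is no camera call.
- ctrl.hand_in(): hands the job in, once; it reports no verdict.
The state is a dict: "time_s": time; "q": joint angles; "dq": joint speeds; "joint_efforts": joint torques, N m; "eef_pos": TCP position; "eef_rot": TCP orientation; "wrist_force": force on the tool from outside, world axes, zero at the start; "torque": the same for the moment, N m; "opening": opening from 0.0 (shut) to 1.0 (fully open).
Only numpy, scipy, OpenCV 4.12 (cv2) and the standard library are available. Lean on these libraries where they do the work, as an engineer would, in place of code of your own. Each camera call takes 0.05 s, during which the arm holds its last target. There are 200 camera calls.

## Working session

There is one attempt and no reset: what is moved stays moved. The work goes in short steps, Python scripts to look and compute and a shell command to move; the robot and the scene stay as the last step left them, time stands still between calls to the robot, and variables do not carry over. Pictures are saved under pics/ and viewed, about 8 in all and at most 12, crops included, and the job is handed in when it is done.

```bash
ls; mkdir -p pics; python3 - <<'E'
from bench import ctrl, viewer
import cv2,numpy as np
np.set_printoptions(precision=4,suppress=True)
for n in("top","side"):
    im=viewer.camera(n); cv2.imwrite(f"pics/{n}0.png",im[:,:,::-1])
    c=viewer.get_calibration(n); print(n,c)
a=cv2.imread("pics/top0.png");b=cv2.imread("pics/side0.png")
print(ctrl.get_obs(),ctrl.grip_point_offset)
E
```

```text
pics
top {'camera_matrix': array([[406.9174,   0.    , 254.5856],
       [  0.    , 406.9174, 198.3172],
       [  0.    ,   0.    ,   1.    ]]), 'R': array([[-0.0129, -0.9999, -0.003 ],
       [-0.9921,  0.0131, -0.1244],
       [ 0.1244,  0.0014, -0.9922]]), 't': array([0.0126, 0.5591, 0.9933])}
side {'camera_matrix': array([[496.7267,   0.    , 264.2328],
       [  0.    , 496.7267, 197.2274],
       [  0.    ,   0.    ,   1.    ]]), 'R': array([[-0.8512, -0.5245,  0.0202],
       [-0.3963,  0.6169, -0.68  ],
       [ 0.3442, -0.5868, -0.733 ]]), 't': array([0.4599, 0.2593, 1.154 ])}
{'time_s': 0.1, 'q': array([-1.4093,  0.1815,  1.6079,  0.    ,  1.3538, -0.2063]), 'dq': array([-0.0003, -0.0022, -0.003 , -0.0007, -0.0004, -0.0013]), 'joint_efforts': array([  0.0008, -44.5876, -35.2238,  -0.0004,   0.0042,  -0.    ]), 'eef_pos': array([ 0.2067, -0.536 ,  0.2305]), 'eef_rot': array([-0.0008,  0.9831,  0.1828,  0.    ]), 'wrist_force': array([-0.3267,  1.1496, -0.4447]), 'torque': array([-0.0269,  0.025 , -0.0084]), 'opening': 1.000286066402705} 0.0187
```

View pics/top0.png

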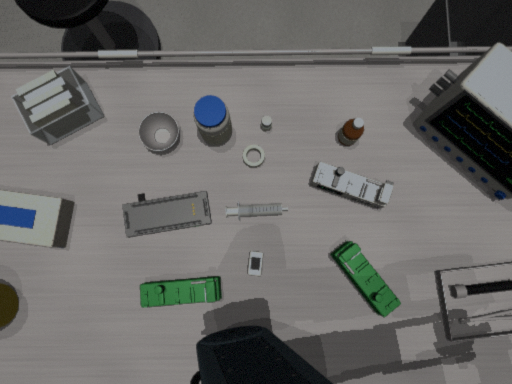

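View pics/side0.png

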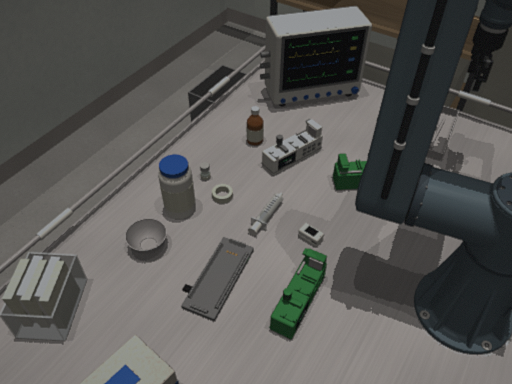

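The top view shows these candidates for the pump: the white one at (352,185), which is the pump, and green look-alikes at (180,292) and (366,278). The dock is at (167,213), with its contacts near (194,210). I'll check the choice with close crops.

```bash
python3 - <<'E'
import cv2,numpy as np
a=cv2.imread("pics/top0.png");b=cv2.imread("pics/side0.png")
r=lambda im,x,y,w,h,s:cv2.resize(im[y:y+h,x:x+w],(w*s,h*s),interpolation=cv2.INTER_CUBIC)
A=r(a,300,145,100,75,4);B=r(a,115,180,100,75,4);C=r(b,255,115,100,75,4);D=r(b,173,230,100,75,4)
cv2.imwrite("pics/crop0.png",cv2.convertScaleAbs(np.vstack([np.hstack([A,B]),np.hstack([C,D])]),alpha=1.3))
E
```

```text
(no output)
```

View pics/crop0.png

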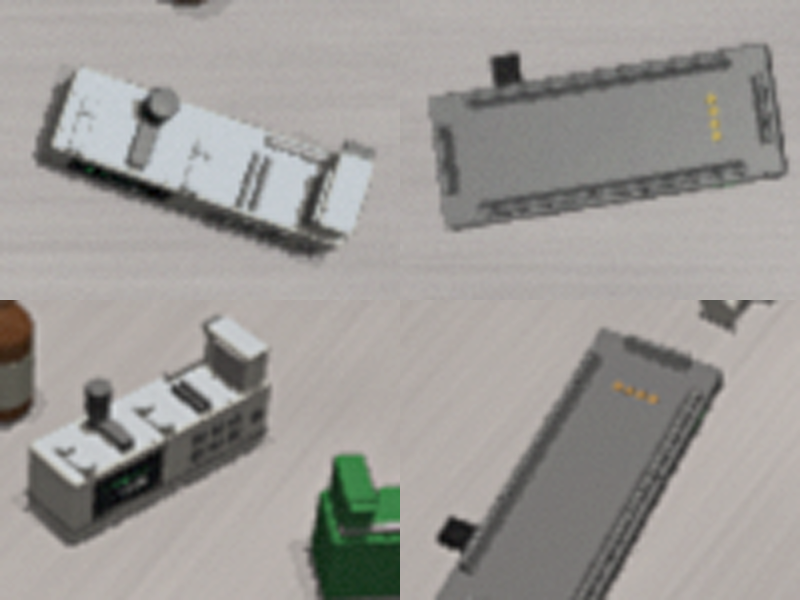

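The crop confirms it. The white pump has its knob at crop (160,103), which is top-view pixel (340,171), and its driver block at the right end near (386,193). The dock's contacts are at its right end (world -y). I'll measure the two now.

```bash
cat > h.py <<'E'
import numpy as np,cv2
from bench import ctrl,viewer
np.set_printoptions(precision=4,suppress=True)
CAL={n:viewer.get_calibration(n) for n in("top","side")}
def ray(n,p):
    c=CAL[n];d=c["R"].T@np.linalg.solve(c["camera_matrix"],[p[0],p[1],1.]);return -c["R"].T@c["t"],d
def plane(n,p,z):
    o,d=ray(n,p);return o+d*(z-o[2])/d[2]
def proj(n,X):
    c=CAL[n];v=c["camera_matrix"]@(c["R"]@np.asarray(X)+c["t"]);return v[:2]/v[2]
def tri(pt,ps):
    o1,d1=ray("top",pt);o2,d2=ray("side",ps)
    s=np.linalg.lstsq(np.c_[d1,-d2],o2-o1,rcond=None)[0]
    a,b=o1+s[0]*d1,o2+s[1]*d2;return (a+b)/2,np.linalg.norm(a-b)
E
python3 - <<'E'
from h import *
T=lambda x,y:(300+x/4,145+y/4); U=lambda x,y:(115+(x-400)/4,180+y/4)
S=lambda x,y:(255+x/4,115+(y-300)/4); V=lambda x,y:(173+(x-400)/4,230+(y-300)/4)
print("dock corners")
for z in(.014,.024):
    P=np.array([plane("top",U(*p),z) for p in[(432,97),(770,45),(787,175),(450,230)]])
    print(z,P.mean(0),[np.linalg.norm(P[i]-P[i-1]) for i in range(4)],np.degrees([np.arctan2(*-(P[i]-P[j])[[0,1]]) for i,j in((1,0),(2,3))]))
print("dock tri",tri(U(770,45),V(600,330)),tri(U(787,175),V(722,375)))
print("contacts",tri(U(713,117),V(636,392)))
print("knob top",tri(T(162,103),S(97,385)))
print("pump BL,FL top",tri(T(77,68),S(28,452)),tri(T(52,150),S(93,488)))
for p in[(77,68),(52,150)]:print(plane("top",T(*p),.06))
print("driver top FR corners z.094",[plane("top",T(*p),.094) for p in[(345,140),(375,152),(315,228),(345,240)]])
E
```

```text
dock corners
0.014 [0.5239 0.2295 0.014 ] [np.float64(0.08660527021709094), np.float64(0.2199056142328989), np.float64(0.08488655626603255), np.float64(0.21731238142181417)] [-8.088  -8.5384]
0.024 [0.5231 0.2273 0.024 ] [np.float64(0.08577345109081592), np.float64(0.2177934830030597), np.float64(0.08407124490116165), np.float64(0.21522515745969362)] [-8.088  -8.5384]
dock tri (array([0.5843, 0.1285, 0.0048]), np.float64(0.0024670886776682467)) (array([0.499 , 0.1171, 0.0055]), np.float64(0.001785030400590923))
contacts (array([0.5349, 0.1631, 0.0144]), np.float64(0.0014105972413005876))
knob top (array([ 0.6159, -0.2014,  0.095 ]), np.float64(0.0008261771032948979))
pump BL,FL top (array([ 0.6474, -0.1591,  0.0478]), np.float64(0.0006721341593160369)) (array([ 0.5892, -0.1424,  0.0561]), np.float64(0.01077090033574449))
[ 0.6451 -0.157   0.06  ]
[ 0.5936 -0.1398  0.06  ]
driver top FR corners z.094 [array([ 0.5918, -0.3102,  0.094 ]), array([ 0.5843, -0.3277,  0.094 ]), array([ 0.5391, -0.2896,  0.094 ]), array([ 0.5317, -0.307 ,  0.094 ])]
```

```bash
python3 -m handwheel '[{"travel":[0.25,-0.074,0],"dr":[0,0,0]},{"travel":[0.25,-0.074,0],"dr":[0,0,0]},{"travel":[0.25,-0.074,0],"dr":[0,0,0]},{"travel":[0.25,-0.074,0],"dr":[0,0,0]},{"travel":[0.25,-0.074,0],"dr":[0,0,0]},{"travel":[0.25,-0.074,0],"dr":[0,0,0]},{"travel":[0.25,-0.074,0],"dr":[0,0,0]},{"travel":[0.25,-0.074,0],"dr":[0,0,0]},{"travel":[0.25,-0.074,0],"dr":[0,0,0]},{"travel":[0.25,-0.074,0],"dr":[0,0,0]},{"travel":[0,0,0],"dr":[0,0,-0.233]},{"travel":[0,0,0],"dr":[0,0,-0.233]},{"travel":[0,0,0],"dr":[0,0,-0.233]},{"travel":[0,0,0],"dr":[0,0,-0.233]},{"travel":[0,0,0],"dr":[0,0,-0.233]},{"travel":[0,0,0],"dr":[0,0,-0.233]},{"travel":[0,0,0],"dr":[0,0,0]}]' 1
cat >> h.py <<'E'
from scipy.spatial.transform import Rotation as Ro
def goto(x,y,z,jaw):
    """print travel (units) and turn (units) in tool axes needed; jaw = world yaw deg of tool y (mod 180)"""
    o=ctrl.get_obs();q=o["eef_rot"];R=Ro.from_quat([q[1],q[2],q[3],q[0]]).as_matrix()
    d=R.T@(np.array([x,y,z])-o["eef_pos"])
    a=np.degrees(np.arctan2(R[1,1],R[0,1]));e=(jaw-a+90)%180-90
    zt=np.array([0,0,-1.]);yt=np.array([np.cos(np.radians(a+e)),np.sin(np.radians(a+e)),0])
    Rt=np.c_[np.cross(yt,zt),yt,zt]
    rv=np.degrees(Ro.from_matrix(R.T@Rt).as_rotvec())
    print("t",o["time_s"],"pos",o["eef_pos"],"jaw",a,"tiltdeg",np.degrees(np.arccos(-R[2,2])),"open",o["opening"],"F",o["wrist_force"])
    print("travel/150mm",d/.15,"dr/30",rv/30,"turn deg",rv, "q",o["q"])
E
python3 -c "
from h import *
goto(.5827,-.2492,.15,-20)
print('antiseptic base',plane('top',(345,143),0))"
```

```text
time_s: 1.52
eef_pos: [0.5285, -0.2811, 0.2211]
eef_rot: [-0.008, 0.85, 0.527, -0.001]
wrist_force: [-0.1, -0.3, 0.3]
opening: 1.002
t 1.5167 pos [ 0.5285 -0.2811  0.2211] jaw -26.422438014061868 tiltdeg 0.8900852304166743 open 1.0019699641227493 F [-0.1189 -0.3436  0.3402]
travel/150mm [0.3481 0.2353 0.4733] dr/30 [-0.026  -0.0144 -0.2142] turn deg [-0.7791 -0.4314 -6.425 ] q [-0.6888  0.2513  1.5439  0.0035  1.3615 -0.2283]
antiseptic base [ 0.7085 -0.2367  0.    ]
```

```bash
python3 -m handwheel '[{"travel":[0.116,0.078,0.157],"dr":[-0.009,-0.005,-0.071]},{"travel":[0.116,0.078,0.157],"dr":[-0.009,-0.005,-0.071]},{"travel":[0.116,0.078,0.157],"dr":[-0.009,-0.005,-0.071]},{"travel":[0,0,0],"dr":[0,0,0]}]' 
python3 -c "
from h import *
goto(.5827,-.2492,.022,-20)
for n in('top','side'): cv2.imwrite(f'pics/{n}1.png',viewer.camera(n)[:,:,::-1])
a=cv2.imread('pics/top1.png')[120:240,280:420];b=cv2.imread('pics/side1.png')[70:190,230:370]
cv2.imwrite('pics/c1.png',cv2.convertScaleAbs(cv2.resize(np.hstack([a,b]),None,fx=2.8,fy=2.8,interpolation=2),alpha=1.3))"
```

```text
time_s: 1.85
eef_pos: [0.5834, -0.2487, 0.1491]
eef_rot: [0.002, 0.823, 0.568, 0.0]
wrist_force: [-1.9, 1.0, -0.8]
opening: 1.0
t 1.85 pos [ 0.5834 -0.2487  0.1491] jaw -20.8094327183499 tiltdeg 0.27618144467444367 open 1.0002185511299466 F [-1.9269  1.0244 -0.7978]
travel/150mm [-0.003  -0.0065  0.8475] dr/30 [ 0.008   0.0045 -0.027 ] turn deg [ 0.2403  0.1362 -0.8097] q [-0.5891  0.3855  1.5236 -0.0014  1.2279 -0.2254]
```

View pics/c1.png

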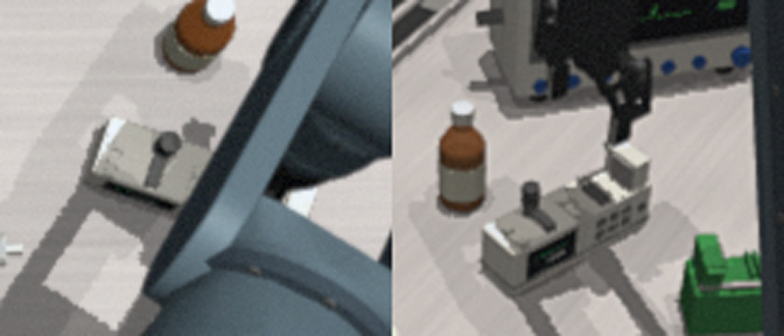

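The side view shows the fingers above the pump and the antiseptic clear of them. I'll descend in two parts.

```bash
python3 -m handwheel '[{"travel":[0,-0.005,0.14],"dr":[0.008,0.004,-0.027]},{"travel":[0,0,0.14],"dr":[0,0,0]},{"travel":[0,0,0.14],"dr":[0,0,0]},{"travel":[0,0,0],"dr":[0,0,0]}]' 
python3 -c "
from h import *
goto(.5827,-.2492,.022,-20)
b=viewer.camera('side')[90:190,240:360,::-1]
cv2.imwrite('pics/c2.png',cv2.convertScaleAbs(cv2.resize(b,None,fx=5,fy=5,interpolation=2),alpha=1.5))"
```

```text
time_s: 2.28
eef_pos: [0.585, -0.2568, 0.0963]
eef_rot: [0.008, 0.823, 0.568, 0.001]
wrist_force: [-0.9, 0.9, -0.9]
opening: 1.001
t 2.2833 pos [ 0.585  -0.2568  0.0963] jaw -20.71304032337524 tiltdeg 0.9145483234911977 open 1.0006528579481364 F [-0.8952  0.8779 -0.9235]
travel/150mm [ 0.0455 -0.0393  0.4944] dr/30 [ 0.0276  0.0129 -0.0239] turn deg [ 0.8288  0.3866 -0.7158] q [-0.5976  0.4517  1.5498 -0.0034  1.1244 -0.2346]
```

View pics/c2.png

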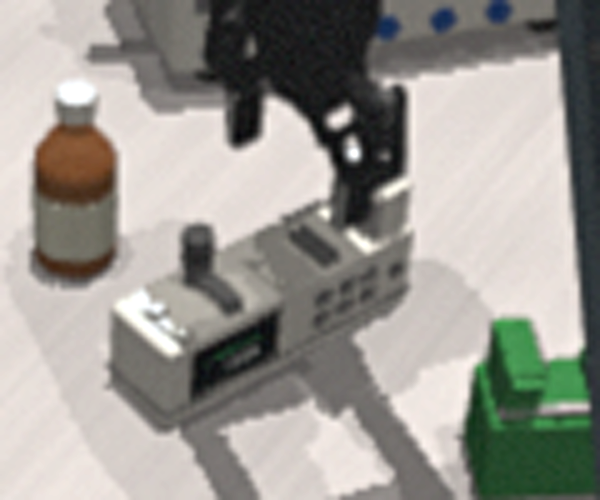

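```bash
python3 -m handwheel '[{"travel":[0.023,-0.02,0.05],"dr":[0.014,0.007,-0.012]},{"travel":[0.023,-0.02,0.05],"dr":[0.014,0.007,-0.012]},{"travel":[0,0,0],"dr":[0,0,0]}]' 
python3 -c "
from h import *
goto(.5827,-.2492,.022,-20)"
```

```text
time_s: 2.58
eef_pos: [0.5848, -0.2519, 0.0887]
eef_rot: [0.004, 0.82, 0.572, 0.002]
wrist_force: [1.1, -0.3, -0.7]
opening: 0.997
t 2.5833 pos [ 0.5848 -0.2519  0.0887] jaw -20.177891352729752 tiltdeg 0.5433888024297492 open 0.9973641755458982 F [ 1.0577 -0.282  -0.7457]
travel/150mm [ 0.0125 -0.0237  0.4444] dr/30 [ 0.0178  0.0032 -0.0059] turn deg [ 0.5346  0.0971 -0.1783] q [-0.593   0.4609  1.5541  0.0007  1.1171 -0.2411]
```

```bash
python3 -m handwheel '[{"travel":[0.012,-0.03,0.11],"dr":[0.018,0.003,-0.006]},{"travel":[0.01,-0.02,0.11],"dr":[0.01,0,0]},{"travel":[0.005,-0.01,0.11],"dr":[0.01,0,0]},{"travel":[0,0,0.07],"dr":[0,0,0]},{"travel":[0,0,0],"dr":[0,0,0]}]' 
python3 -c "
from h import *
goto(.5827,-.2492,.022,-20)"
```

```text
time_s: 3.0
eef_pos: [0.5781, -0.2448, 0.0251]
eef_rot: [-0.003, 0.819, 0.574, -0.003]
wrist_force: [-0.3, 0.4, 1.0]
opening: 1.002
t 3.0 pos [ 0.5781 -0.2448  0.0251] jaw -19.988924180796992 tiltdeg 0.5109882947092719 open 1.0020996657713008 F [-0.283   0.4159  0.9901]
travel/150mm [-0.0172  0.0388  0.0204] dr/30 [-0.0169  0.0019  0.0004] turn deg [-0.5078  0.057   0.0113] q [-0.5877  0.5458  1.5805 -0.0036  1.0238 -0.2369]
```

```bash
python3 -m handwheel '[{"travel":[-0.02,0.045,0.025],"dr":[-0.017,0.002,0]},{"travel":[0,0,0],"dr":[0,0,0]}]' 
python3 -c "
from h import *
goto(.5827,-.2492,.022,-20)"
```

```text
time_s: 3.17
eef_pos: [0.5827, -0.2493, 0.0186]
eef_rot: [-0.001, 0.819, 0.574, -0.0]
wrist_force: [0.1, 0.3, 0.8]
opening: 1.0
t 3.1667 pos [ 0.5827 -0.2493  0.0186] jaw -19.96309439762249 tiltdeg 0.17261963136292638 open 1.0004540387338132 F [0.0878 0.3367 0.7585]
travel/150mm [ 0.0006 -0.0002 -0.0227] dr/30 [-0.0054 -0.0019  0.0012] turn deg [-0.1627 -0.0575  0.0368] q [-0.5914  0.5629  1.5698  0.0003  1.0119 -0.2431]
```

```bash
python3 -m handwheel '[{"travel":[0,0,0],"dr":[0,0,0]},{"travel":[0,0,0],"dr":[0,0,0]},{"travel":[0,0,0],"dr":[0,0,0]},{"travel":[0,0,0],"dr":[0,0,0]},{"travel":[0,0,0],"dr":[0,0,0]},{"travel":[0,0,0],"dr":[0,0,0]},{"travel":[0,0,0],"dr":[0,0,0]},{"travel":[0,0,0],"dr":[0,0,0]}]' -1
python3 -c "
from h import *
goto(.5827,-.2492,.022,-20)"
```

```text
time_s: 3.83
eef_pos: [0.5842, -0.2506, 0.0195]
eef_rot: [0.0, 0.819, 0.574, 0.0]
wrist_force: [0.7, -0.3, -3.7]
opening: 0.651
t 3.8333 pos [ 0.5842 -0.2506  0.0195] jaw -20.00565708087663 tiltdeg 0.053313448950136254 open 0.6512116599415293 F [ 0.7471 -0.269  -3.6832]
travel/150mm [ 0.0052 -0.0128 -0.0169] dr/30 [ 0.0016 -0.0008 -0.0002] turn deg [ 0.0474 -0.0245 -0.0056] q [-0.5919  0.5629  1.5676  0.0007  1.0104 -0.2431]
```

Gripped: the opening is 55 mm and the tool is level. Next I lift.

```bash
python3 -m handwheel '[{"travel":[0,0,-0.06],"dr":[0,0,0]},{"travel":[0,0,-0.12],"dr":[0,0,0]},{"travel":[0,0,-0.14],"dr":[0,0,0]},{"travel":[0,0,-0.14],"dr":[0,0,0]},{"travel":[0,0,-0.14],"dr":[0,0,0]},{"travel":[0,0,-0.14],"dr":[0,0,0]},{"travel":[0,0,0],"dr":[0,0,0]},{"travel":[0,0,0],"dr":[0,0,0]}]' 
python3 -c "
from h import *
goto(.5259,.2156,.12,8.3)"
```

```text
time_s: 4.5
eef_pos: [0.5757, -0.2451, 0.1278]
eef_rot: [-0.011, 0.819, 0.574, -0.004]
wrist_force: [-0.8, 0.1, -9.5]
opening: 0.65
t 4.5 pos [ 0.5757 -0.2451  0.1278] jaw -19.956993096436463 tiltdeg 1.3639534285648316 open 0.6497101722017483 F [-0.7946  0.1237 -9.4501]
travel/150mm [ 2.7729 -1.3585  0.0984] dr/30 [-0.0408 -0.021  -0.942 ] turn deg [ -1.2251  -0.6305 -28.2592] q [-0.5917  0.4108  1.5363 -0.0004  1.2184 -0.2432]
```

```bash
python3 -m handwheel '[{"travel":[0.1,-0.05,0],"dr":[-0.02,-0.01,0]},{"travel":[0.2,-0.1,0],"dr":[-0.02,-0.01,0]},{"travel":[0.22,-0.108,0],"dr":[0,0,0]},{"travel":[0.22,-0.108,0],"dr":[0,0,0]},{"travel":[0.22,-0.108,0],"dr":[0,0,0]},{"travel":[0.22,-0.108,0],"dr":[0,0,0]},{"travel":[0.22,-0.108,0],"dr":[0,0,0]},{"travel":[0.22,-0.108,0],"dr":[0,0,0]},{"travel":[0.22,-0.108,0],"dr":[0,0,0]},{"travel":[0.22,-0.108,0],"dr":[0,0,0]},{"travel":[0.2,-0.1,0],"dr":[0,0,0]},{"travel":[0.1,-0.05,0],"dr":[0,0,-0.1]},{"travel":[0,0,0],"dr":[0,0,-0.2]},{"travel":[0,0,0],"dr":[0,0,-0.2]},{"travel":[0,0,0],"dr":[0,0,-0.2]},{"travel":[0,0,0],"dr":[0,0,-0.1]},{"travel":[0,0,0],"dr":[0,0,0]},{"travel":[0,0,0],"dr":[0,0,0]}]' 
python3 -c "
from h import *
goto(.5259,.2156,.1,8.3)"
```

```text
time_s: 6.0
eef_pos: [0.5041, 0.1669, 0.0946]
eef_rot: [-0.019, 0.675, 0.737, -0.019]
wrist_force: [0.2, 0.6, -9.1]
opening: 0.647
t 6.0 pos [0.5041 0.1669 0.0946] jaw 5.031351092867573 tiltdeg 3.138681422544486 open 0.6474285583503128 F [ 0.1551  0.5552 -9.0688]
travel/150mm [ 0.3111  0.1708 -0.0447] dr/30 [-0.1043 -0.0079 -0.1091] turn deg [-3.1301 -0.2377 -3.2719] q [0.0941 0.2863 1.7822 0.0032 1.1278 0.0049]
```

```bash
python3 -m handwheel '[{"travel":[0.1,0.055,-0.03],"dr":[-0.04,-0.003,-0.05]},{"travel":[0.1,0.055,-0.03],"dr":[-0.04,-0.003,-0.05]},{"travel":[0.1,0.055,-0.03],"dr":[-0.02,-0.003,-0.02]},{"travel":[0,0,0],"dr":[0,0,0]},{"travel":[0,0,0],"dr":[0,0,0]}]' 
python3 -c "
from h import *
goto(.5259,.2156,.1,8.3)"
```

```text
time_s: 6.42
eef_pos: [0.5209, 0.2139, 0.1021]
eef_rot: [-0.003, 0.656, 0.755, -0.004]
wrist_force: [-1.0, -0.8, -8.6]
opening: 0.648
t 6.4167 pos [0.5209 0.2139 0.1021] jaw 8.051749546086068 tiltdeg 0.60148303457604 open 0.6481473520173611 F [-1.0144 -0.828  -8.5836]
travel/150mm [0.0063 0.0348 0.0139] dr/30 [-0.0199  0.002  -0.0083] turn deg [-0.5984  0.0611 -0.2479] q [ 0.1793  0.3114  1.7301 -0.0008  1.1106  0.0392]
```

```bash
python3 -m handwheel '[{"travel":[0.005,0.03,0.01],"dr":[-0.02,0,-0.008]},{"travel":[0,0,0],"dr":[0,0,0]},{"travel":[0,0,0],"dr":[0,0,0]}]' 
python3 -c "
from h import *
goto(.5259,.2156,.1,8.3)
for n in('top','side'): cv2.imwrite(f'pics/{n}3.png',viewer.camera(n)[:,:,::-1])
a=cv2.imread('pics/top3.png')[165:265,100:240];b=cv2.imread('pics/side3.png')[190:330,150:290]
A=cv2.resize(a,None,fx=4,fy=4,interpolation=2);cv2.imwrite('pics/c3t.png',cv2.convertScaleAbs(A,alpha=1.4))
cv2.imwrite('pics/c3s.png',cv2.convertScaleAbs(cv2.resize(b,None,fx=4,fy=4,interpolation=2),alpha=1.4))"
```

```text
time_s: 6.67
eef_pos: [0.5242, 0.2143, 0.0987]
eef_rot: [-0.0, 0.655, 0.755, -0.001]
wrist_force: [-0.4, -0.2, -8.8]
opening: 0.652
t 6.6667 pos [0.5242 0.2143 0.0987] jaw 8.128722484226117 tiltdeg 0.1693840108295861 open 0.6520700053132775 F [-0.4362 -0.1805 -8.8235]
travel/150mm [ 0.0073  0.0123 -0.0089] dr/30 [-0.0049  0.0029 -0.0057] turn deg [-0.1458  0.0863 -0.1712] q [ 0.1793  0.3179  1.7297 -0.0016  1.0966  0.0381]
```

View pics/c3s.png

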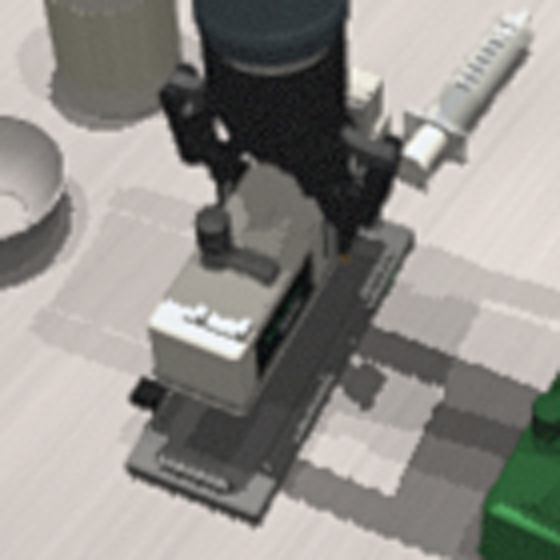

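View pics/c3t.png

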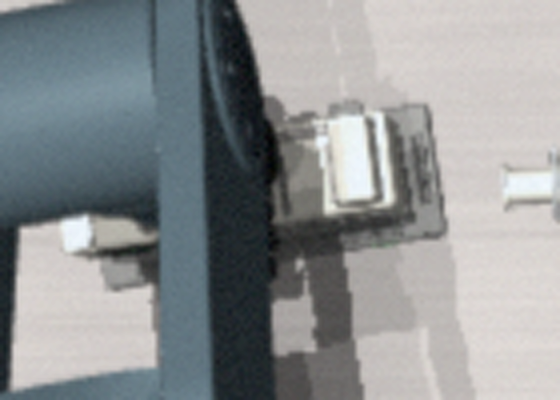

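```bash
python3 - <<'E'
from h import *
o=ctrl.get_obs();p=o["eef_pos"];th=np.radians(8.13)
X=np.array([np.cos(th),np.sin(th)]);Y=np.array([-X[1],X[0]])
zb=p[2]-.0195
loc=lambda P:np.array([(P[:2]-p[:2])@X,(P[:2]-p[:2])@Y])*1e3
S=lambda x,y:(150+x/4,190+y/4);T=lambda x,y:(100+x/4,165+y/4)
for nm,q,h in[("backtop +y",(150,325),.06),("fronttop +y",(247,357),.06),("frontbot +y",(239,411),0),("backbot +y",(155,380),0),("knobtop(13,42)",(213,213),.0965)]:
    print(nm,loc(plane("side",S(*q),zb+h)))
for nm,q,h in[("drv",(330,115),.094),("drv",(380,112),.094),("drv",(383,200),.094),("drv",(338,204),.094),("case -y",(398,208),.06),("case -y",(388,113),.06)]:
    print(nm,loc(plane("top",T(*q),zb+h)))
print("dock -y end corners (z.014) in tcp frame",[loc(plane("top",T(*q),.014)) for q in[(428,103),(444,237)]],
 [loc(plane("side",S(*q),.014)) for q in[(415,235),(262,520),(130,465)]])
E
```

```text
backtop +y [ 23.2477 110.2513]
fronttop +y [-32.3048 106.9976]
frontbot +y [-22.9069 105.744 ]
backbot +y [ 28.23   107.1652]
knobtop(13,42) [12.6391 55.1461]
drv [ 22.1848 -55.1323]
drv [ 19.5968 -82.3976]
drv [-28.4966 -77.4363]
drv [-26.8791 -52.9693]
case -y [-30.6899 -80.6505]
case -y [ 23.7766 -82.4716]
dock -y end corners (z.014) in tcp frame [array([ 46.1505, -93.5318]), array([-41.1936, -91.545 ])] [array([-40.9974, -86.7393]), array([-44.7688, 128.2894]), array([ 39.4071, 128.0636])]
```

```bash
python3 - <<'E'
from h import *
for n,roi in(("top",(115,182,105,62)),("side",(165,225,100,100))):
    im=cv2.imread(f"pics/{n}0.png");x,y,w,h=roi;c=cv2.GaussianBlur(im,(3,3),0)[y:y+h,x:x+w].astype(int)
    warm=c[:,:,2]-c[:,:,0]; g=c.max(2)
    m=((g<128)).astype(np.uint8)*255
    m=cv2.morphologyEx(cv2.morphologyEx(m,cv2.MORPH_CLOSE,np.ones((9,9))),cv2.MORPH_OPEN,np.ones((13,13)))
    k=max(cv2.findContours(m,0,2)[0],key=cv2.contourArea);h4=cv2.approxPolyDP(cv2.convexHull(k),5,True)[:,0]+[x,y]
    print(n,cv2.contourArea(k),h4.tolist(),"bg",np.median(im[y:y+8,x:x+8],(0,1)))
    if len(h4)==4:
        for z in(0,.007,.014):
            P=np.array([plane(n,p,z) for p in h4]);print(z,P.mean(0)[:2],[round(float(np.linalg.norm(P[i]-P[i-1])),4) for i in range(4)],[round(float(np.degrees(np.arctan2(*(P[i]-P[i-1])[[1,0]]))),1) for i in range(4)])
E
```

```text
top 3072.5 [[208, 192], [211, 224], [125, 235], [123, 203]] bg [131. 133. 137.]
0 [0.527  0.2344] [0.2236, 0.0843, 0.2239, 0.0837] [-83.3, -174.6, 96.6, 5.1]
0.007 [0.5264 0.2328] [0.2221, 0.0837, 0.2225, 0.0832] [-83.3, -174.6, 96.6, 5.1]
0.014 [0.5257 0.2313] [0.2206, 0.0832, 0.221, 0.0826] [-83.3, -174.6, 96.6, 5.1]
side 3132.0 [[253, 240], [253, 252], [217, 318], [184, 310], [184, 284], [220, 240]] bg [127. 130. 135.]
```

```bash
python3 -m handwheel '[{"travel":[0.018,0.008,0.08],"dr":[-0.005,0.003,-0.006]},{"travel":[0,0,0.09],"dr":[0,0,0]},{"travel":[0,0,0.06],"dr":[0,0,0]},{"travel":[0,0,0],"dr":[0,0,0]},{"travel":[0,0,0],"dr":[0,0,0]}]' 
python3 -c "
from h import *
goto(.5251,.2173,.045,8.3)"
```

```text
time_s: 7.18
eef_pos: [0.526, 0.2157, 0.0639]
eef_rot: [0.001, 0.655, 0.756, 0.001]
wrist_force: [0.1, 1.0, -7.9]
opening: 0.647
t 7.1833 pos [0.526  0.2157 0.0639] jaw 8.139874191313483 tiltdeg 0.08800917622678554 open 0.647395518328226 F [ 0.1109  1.007  -7.888 ]
travel/150mm [ 0.0117 -0.0048  0.1258] dr/30 [ 0.0029  0.0001 -0.0053] turn deg [ 0.088   0.0031 -0.1601] q [ 0.1804  0.3719  1.7414 -0.0001  1.0267  0.0384]
```

```bash
python3 -m handwheel '[{"travel":[0.012,-0.005,0.05],"dr":[0.003,0,-0.005]},{"travel":[0,0,0.05],"dr":[0,0,0]},{"travel":[0,0,0],"dr":[0,0,0]},{"travel":[0,0,0],"dr":[0,0,0]}]' 
python3 -c "
from h import *
goto(.5251,.2173,.034,8.3)
b=viewer.camera('side')[200:330,160:280,::-1];cv2.imwrite('pics/c4.png',cv2.convertScaleAbs(cv2.resize(b,None,fx=4.6,fy=4.6,interpolation=2),alpha=1.5))"
```

```text
time_s: 7.52
eef_pos: [0.5259, 0.2174, 0.0488]
eef_rot: [0.0, 0.654, 0.756, 0.001]
wrist_force: [0.8, 0.2, -8.1]
opening: 0.647
t 7.5167 pos [0.5259 0.2174 0.0488] jaw 8.268832831202605 tiltdeg 0.08644969730155497 open 0.6472362331758557 F [ 0.7766  0.2205 -8.1364]
travel/150mm [-0.0002 -0.0054  0.0984] dr/30 [ 0.0029 -0.0001 -0.001 ] turn deg [ 0.0864 -0.0041 -0.0312] q [0.1836 0.397  1.7444 0.     0.9987 0.0392]
```

View pics/c4.png

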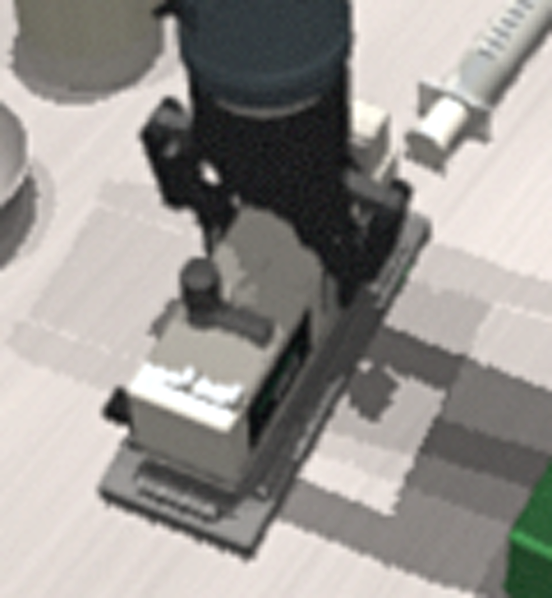

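The pump sits just above the rim and is aligned with it, so I'll lower it in gently.

```bash
python3 -m handwheel '[{"travel":[0,-0.005,0.035],"dr":[0.003,0,0]},{"travel":[0,0,0.035],"dr":[0,0,0]},{"travel":[0,0,0],"dr":[0,0,0]},{"travel":[0,0,0],"dr":[0,0,0]}]' 
python3 -c "
from h import *
goto(.5251,.2173,.034,8.3)"
```

```text
time_s: 7.9
eef_pos: [0.5257, 0.2175, 0.038]
eef_rot: [0.0, 0.654, 0.756, 0.0]
wrist_force: [0.1, 0.1, -8.0]
opening: 0.65
t 7.9 pos [0.5257 0.2175 0.038 ] jaw 8.279742077643919 tiltdeg 0.06762616325247607 open 0.6501257106731928 F [ 0.124   0.0563 -8.0038]
travel/150mm [-0.0006 -0.0038  0.0264] dr/30 [ 0.0023 -0.0001 -0.0007] turn deg [ 0.0676 -0.0027 -0.0203] q [0.1837 0.4146 1.7471 0.     0.9788 0.0392]
```

```bash
python3 -m handwheel '[{"travel":[0,0,0.025],"dr":[0,0,0]},{"travel":[0,0,0.025],"dr":[0,0,0]},{"travel":[0,0,0],"dr":[0,0,0]},{"travel":[0,0,0],"dr":[0,0,0]}]' 
python3 -c "
from h import *
goto(.5251,.2173,.034,8.3)"
```

```text
time_s: 8.23
eef_pos: [0.5274, 0.2178, 0.0349]
eef_rot: [0.001, 0.654, 0.757, 0.001]
wrist_force: [0.9, 0.2, -7.6]
opening: 0.647
t 8.2333 pos [0.5274 0.2178 0.0349] jaw 8.355425683173381 tiltdeg 0.1918153954015744 open 0.6470659417689375 F [ 0.8951  0.1825 -7.5897]
travel/150mm [-0.0009 -0.0159  0.0057] dr/30 [0.0063 0.001  0.0018] turn deg [0.1894 0.0301 0.0554] q [ 0.184   0.4218  1.7446 -0.0008  0.9719  0.0386]
```

```bash
python3 -m handwheel '[{"travel":[0,0,0.025],"dr":[0,0,0]},{"travel":[0,0,0.025],"dr":[0,0,0]},{"travel":[0,0,0],"dr":[0,0,0]}]' 
python3 -c "
from h import *
goto(.5251,.2173,.034,8.3)"
```

```text
time_s: 8.48
eef_pos: [0.5287, 0.2181, 0.0345]
eef_rot: [0.001, 0.654, 0.757, 0.001]
wrist_force: [0.6, 0.7, -8.4]
opening: 0.643
t 8.4833 pos [0.5287 0.2181 0.0345] jaw 8.3579927366744 tiltdeg 0.19625258540808735 open 0.6428903729547322 F [ 0.6478  0.6767 -8.4152]
travel/150mm [-0.0015 -0.0242  0.0033] dr/30 [0.0063 0.0019 0.0019] turn deg [0.1878 0.0571 0.0579] q [ 0.1844  0.4247  1.7413 -0.0014  0.9724  0.0393]
```

```bash
python3 -m handwheel '[{"travel":[0,0,0],"dr":[0,0,0]},{"travel":[0,0,0],"dr":[0,0,0]},{"travel":[0,0,0],"dr":[0,0,0]},{"travel":[0,0,0],"dr":[0,0,0]},{"travel":[0,0,0],"dr":[0,0,0]},{"travel":[0,0,0],"dr":[0,0,0]}]' 1
python3 -c "
from h import *
goto(.5251,.2173,.13,8.3)"
```

```text
time_s: 8.98
eef_pos: [0.5335, 0.219, 0.0372]
eef_rot: [0.005, 0.654, 0.757, 0.005]
wrist_force: [0.5, -0.6, -0.8]
opening: 0.996
t 8.9833 pos [0.5335 0.219  0.0372] jaw 8.326624331379085 tiltdeg 0.7900042482332016 open 0.9964575067482032 F [ 0.4988 -0.641  -0.8021]
travel/150mm [-0.003  -0.0487 -0.6193] dr/30 [0.0263 0.0004 0.0009] turn deg [0.7899 0.0108 0.0265] q [ 0.1841  0.423   1.7367 -0.0009  0.9681  0.0393]
```

```bash
python3 -m handwheel '[{"travel":[0,-0.04,0],"dr":[0.02,0,0]},{"travel":[0,0,-0.08],"dr":[0,0,0]},{"travel":[0,0,-0.14],"dr":[0,0,0]},{"travel":[0,0,-0.14],"dr":[0,0,0]},{"travel":[0,0,-0.14],"dr":[0,0,0]},{"travel":[0,0,-0.14],"dr":[0,0,0]},{"travel":[-0.15,0,-0.14],"dr":[0,0,0]},{"travel":[-0.2,0,-0.1],"dr":[0,0,0]},{"travel":[-0.2,0,0],"dr":[0,0,0]},{"travel":[-0.2,0,0],"dr":[0,0,0]},{"travel":[-0.2,0,0],"dr":[0,0,0]},{"travel":[-0.2,0,0],"dr":[0,0,0]},{"travel":[0,0,0],"dr":[0,0,0]}]' 
python3 -c "
from h import *
goto(.5251,.2173,.13,8.3)
for n in('top','side'): cv2.imwrite(f'pics/{n}5.png',viewer.camera(n)[:,:,::-1])
a=cv2.imread('pics/top5.png')[175:255,110:225];b=cv2.imread('pics/side5.png')[215:330,160:275]
A=cv2.resize(a,(690,480)[:2],interpolation=2)[:, :];B=cv2.resize(b,(480,480),interpolation=2)
A=cv2.resize(a,None,fx=4,fy=4,interpolation=2);B=cv2.resize(b[:, 10:95],None,fx=4,fy=4,interpolation=2)
H=max(A.shape[0],B.shape[0]);P=lambda i:np.vstack([i,np.zeros((H-i.shape[0],i.shape[1],3),np.uint8)])
C=np.hstack([P(A),P(B)]);print(C.shape);cv2.imwrite('pics/c5.png',cv2.convertScaleAbs(C,alpha=1.3))"
```

```text
time_s: 10.07
eef_pos: [0.5515, 0.0422, 0.1853]
eef_rot: [0.003, 0.651, 0.759, 0.001]
wrist_force: [0.6, -0.3, 0.7]
opening: 1.0
t 10.0667 pos [0.5515 0.0422 0.1853] jaw 8.746057789549134 tiltdeg 0.39723700230134557 open 0.9997056484225069 F [ 0.6073 -0.3344  0.6598]
travel/150mm [1.1817 0.0015 0.3645] dr/30 [0.0116 0.0063 0.0148] turn deg [0.3486 0.1904 0.4455] q [-0.1374  0.1737  1.7125 -0.0015  1.2487 -0.2895]
(460, 800, 3)
```

View pics/c5.png

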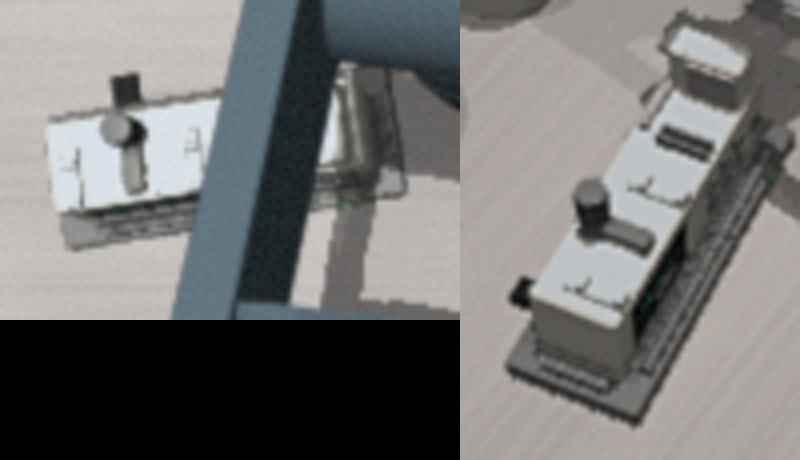

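```bash
python3 - <<'E'
from h import *
T=lambda x,y:(110+x/4,175+y/4);S=lambda x,y:(170+(x-460)/4,215+y/4)
print("knob top",tri(T(115,125),S(592,188)))
for z in(.1105,):print(plane("top",T(115,125),z),plane("side",S(592,188),z))
print("back+y",tri(T(47,120),S(532,297)),plane("top",T(47,120),.074),plane("side",S(532,297),.074))
print("front+y",tri(T(62,212),S(612,328)),plane("top",T(62,212),.074),plane("side",S(612,328),.074))
# pump fit from long back edge direction (top): 
P=plane("top",T(47,120),.074);Q=plane("top",T(222,92),.074);d=P-Q;print("back edge yaw",np.degrees(np.arctan2(-d[0],d[1])))
P=plane("side",S(612,328),.074);Q=plane("side",S(757,92),.074);d=P-Q;print("front edge yaw side",np.degrees(np.arctan2(-d[0],d[1])),np.linalg.norm(d))
for n in("top","side"):
    im=cv2.imread(f"pics/{n}5.png").astype(int);m=(im[:,:,1]-np.maximum(im[:,:,0],im[:,:,2])>25)
    y,x=np.nonzero(m[215 if n=="top" else 230:(240 if n=="top" else 320),120:280 if n=="side" else 215]);print(n,"green px",len(x),(x.min()+120,x.max()+120,y.min(),y.max()) if len(x) else "")
E
```

```text
knob top (array([0.5334, 0.2753, 0.1109]), np.float64(0.0026705496990215537))
[0.5346 0.276  0.1105] [0.5322 0.2747 0.1105]
back+y (array([0.5404, 0.329 , 0.0668]), np.float64(0.005699352942684268)) [0.5422 0.3279 0.074 ] [0.5342 0.3314 0.074 ]
front+y (array([0.4877, 0.3201, 0.0668]), np.float64(0.002155112190106667)) [0.4863 0.3173 0.074 ] [0.4857 0.3238 0.074 ]
back edge yaw 8.43684913496536
front edge yaw side 7.236399009984897 0.1793319531746378
top green px 0 
side green px 100 (np.int64(271), np.int64(279), np.int64(71), np.int64(89))
```

The pump is seated: the knob top triangulates at z 0.111 against 0.1105 expected, and yaw is about 8.3°. Next I move over the knob with the jaws along the pump's y.

```bash
python3 -m handwheel '[{"travel":[0.1,0.01,0],"dr":[0,0,0]},{"travel":[0.2,0.014,0],"dr":[0,0,0]},{"travel":[0.2,0.014,0],"dr":[0,0,0]},{"travel":[0.2,0.014,0],"dr":[0,0,0]},{"travel":[0.2,0.014,0],"dr":[0,0,0]},{"travel":[0.2,0.014,0],"dr":[0,0,0]},{"travel":[0.2,0.014,0],"dr":[0,0,0]},{"travel":[0.1,0.01,0],"dr":[0,0,0]},{"travel":[0,0,0],"dr":[0,0,-0.22]},{"travel":[0,0,0],"dr":[0,0,-0.22]},{"travel":[0,0,0],"dr":[0,0,-0.22]},{"travel":[0,0,0],"dr":[0,0,-0.22]},{"travel":[0,0,0],"dr":[0,0,-0.22]},{"travel":[0,0,0],"dr":[0,0,-0.22]},{"travel":[0,0,0],"dr":[0,0,-0.22]},{"travel":[0,0,0],"dr":[0,0,-0.22]},{"travel":[0,0,0],"dr":[0,0,-0.22]},{"travel":[0,0,0],"dr":[0,0,-0.22]},{"travel":[0,0,0],"dr":[0,0,-0.22]},{"travel":[0,0,0],"dr":[0,0,0]}]' 0.6
python3 -c "
from h import *
goto(.5335,.2752,.15,98.3)"
```

```text
time_s: 11.83
eef_pos: [0.5107, 0.2953, 0.1879]
eef_rot: [-0.004, 0.028, 1.0, 0.003]
wrist_force: [-0.9, 0.4, 1.0]
opening: 0.799
t 11.8333 pos [0.5107 0.2953 0.1879] jaw 86.74931197651954 tiltdeg 0.5464970611079667 open 0.7990656305786453 F [-0.8658  0.4008  1.0307]
travel/150mm [-0.161  -0.1268  0.251 ] dr/30 [ 0.0133 -0.0125 -0.385 ] turn deg [  0.3983  -0.3756 -11.5493] q [ 0.3186  0.2562  1.6076  0.0088  1.2822 -1.1981]
```

```bash
python3 -m handwheel '[{"travel":[0,0,0],"dr":[0.013,-0.012,-0.19]},{"travel":[0,0,0],"dr":[0,0,-0.19]},{"travel":[0,0,0],"dr":[0,0,0]},{"travel":[-0.09,-0.1,0.1],"dr":[0,0,0]},{"travel":[-0.09,-0.05,0.1],"dr":[0,0,0]},{"travel":[0,0,0],"dr":[0,0,0]},{"travel":[0,0,0],"dr":[0,0,0]}]' 0.6
python3 -c "
from h import *
goto(.5335,.2752,.13,98.3)"
```

```text
time_s: 12.42
eef_pos: [0.5364, 0.2837, 0.1589]
eef_rot: [-0.001, -0.064, 0.998, 0.001]
wrist_force: [-0.0, 0.8, 1.2]
opening: 0.802
t 12.4167 pos [0.5364 0.2837 0.1589] jaw 97.32545453103326 tiltdeg 0.12204177152333061 open 0.8016598092694033 F [-0.0185  0.7526  1.2038]
travel/150mm [ 0.0266 -0.0544  0.1926] dr/30 [ 0.0037 -0.0017 -0.0325] turn deg [ 0.111  -0.0508 -0.9745] q [ 0.2901  0.3213  1.5877  0.0022  1.2331 -1.4093]
```

```bash
python3 -m handwheel '[{"travel":[0.025,-0.05,0.09],"dr":[0.004,-0.002,-0.033]},{"travel":[0,0,0.08],"dr":[0,0,0]},{"travel":[0,0,0],"dr":[0,0,0]},{"travel":[0,0,0],"dr":[0,0,0]}]' 
python3 -c "
from h import *
goto(.5335,.2752,.13,98.3)
for n in('top','side'): cv2.imwrite(f'pics/{n}6.png',viewer.camera(n)[:,:,::-1])
b=cv2.imread('pics/side6.png')[200:320,150:270];B=cv2.resize(b,None,fx=4.8,fy=4.8,interpolation=2)
for y in(np.linspace(-.03,.03,3)):pass
cv2.imwrite('pics/c6.png',cv2.convertScaleAbs(B,alpha=1.6))"
```

```text
time_s: 12.75
eef_pos: [0.5322, 0.2783, 0.1344]
eef_rot: [0.0, -0.068, 0.998, 0.001]
wrist_force: [0.1, -0.0, 0.6]
opening: 0.8
t 12.75 pos [0.5322 0.2783 0.1344] jaw 97.84462402866595 tiltdeg 0.08196708548433142 open 0.7998145288780574 F [ 0.0817 -0.0165  0.6064]
travel/150mm [-0.0058 -0.022   0.0294] dr/30 [ 0.002   0.0018 -0.0152] turn deg [ 0.0611  0.0547 -0.4554] q [ 0.284   0.3362  1.6225  0.001   1.1818 -1.4241]
```

View pics/c6.png

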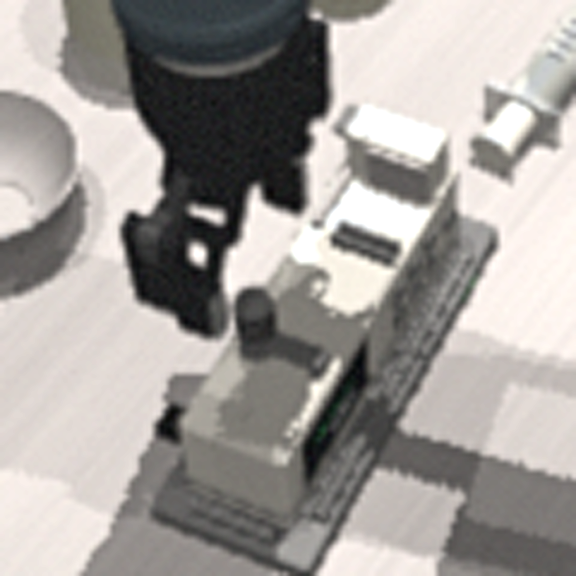

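```bash
python3 - <<'E'
from h import *
S=lambda x,y:(150+x/4.8,200+y/4.8)
print("knob top side",plane("side",S(255,293),.1105))
for z in(.136,.14,.144,.148):print(z,plane("side",S(212,325),z),plane("side",S(290,205),z),(plane("side",S(212,325),z)+plane("side",S(290,205),z))/2)
E
python3 -m handwheel '[{"travel":[-0.006,-0.018,0.09],"dr":[0,0,-0.015]},{"travel":[0,0,0.06],"dr":[0,0,0]},{"travel":[0,0,0],"dr":[0,0,0]},{"travel":[0,0,0],"dr":[0,0,0]}]' 
python3 -c "
from h import *
goto(.5335,.2752,.083,98.3)"
```

```text
knob top side [0.5335 0.2725 0.1105]
0.136 [0.5269 0.3103 0.136 ] [0.537  0.2377 0.136 ] [0.532 0.274 0.136]
0.14 [0.5249 0.3124 0.14  ] [0.535  0.2401 0.14  ] [0.53   0.2762 0.14  ]
0.144 [0.523  0.3144 0.144 ] [0.533  0.2424 0.144 ] [0.528  0.2784 0.144 ]
0.148 [0.521  0.3164 0.148 ] [0.531  0.2448 0.148 ] [0.526  0.2806 0.148 ]
time_s: 13.18
eef_pos: [0.5348, 0.2767, 0.1118]
eef_rot: [0.002, -0.073, 0.997, 0.001]
wrist_force: [0.0, 0.3, -0.0]
opening: 0.799
t 13.1833 pos [0.5348 0.2767 0.1118] jaw 98.36179076812503 tiltdeg 0.28808580072555645 open 0.7994590334784466 F [ 0.0428  0.2998 -0.0311]
travel/150mm [ 0.0112 -0.0089  0.192 ] dr/30 [0.0033 0.009  0.0021] turn deg [0.0992 0.2705 0.0616] q [ 0.2799  0.3657  1.6345  0.0012  1.1365 -1.4373]
```

```bash
python3 -m handwheel '[{"travel":[0.01,-0.012,0.07],"dr":[0.003,0.009,0]},{"travel":[0,0,0.07],"dr":[0,0,0]},{"travel":[0,0,0.05],"dr":[0,0,0]},{"travel":[0,0,0],"dr":[0,0,0]},{"travel":[0,0,0],"dr":[0,0,0]}]' 
python3 -c "
from h import *
goto(.5335,.2745,.083,98.3)"
```

```text
time_s: 13.6
eef_pos: [0.5332, 0.2742, 0.0794]
eef_rot: [-0.001, -0.072, 0.997, -0.0]
wrist_force: [0.2, 0.2, 0.6]
opening: 0.797
t 13.6 pos [0.5332 0.2742 0.0794] jaw 98.31372991575616 tiltdeg 0.10636664769871804 open 0.7965507896198737 F [0.2236 0.2359 0.5673]
travel/150mm [-0.0022  0.0017 -0.0238] dr/30 [-0.0003 -0.0035  0.0005] turn deg [-0.0077 -0.1061  0.0137] q [ 0.2772  0.4093  1.6503  0.0001  1.0838 -1.4388]
```

```bash
python3 -m handwheel '[{"travel":[-0.002,0.002,-0.03],"dr":[0,-0.003,0]},{"travel":[0,0,0],"dr":[0,0,0]},{"travel":[0,0,0],"dr":[0,0,0]},{"travel":[0,0,0],"dr":[0,0,0]},{"travel":[0,0,0],"dr":[0,0,0]},{"travel":[0,0,0],"dr":[0,0,0]},{"travel":[0,0,0],"dr":[0,0,0]}]' -0.4
python3 -c "
from h import *
goto(.5335,.2745,.083,98.3)"
```

```text
time_s: 14.18
eef_pos: [0.5345, 0.275, 0.086]
eef_rot: [0.001, -0.073, 0.997, 0.0]
wrist_force: [0.5, 0.4, 0.0]
opening: 0.299
t 14.1833 pos [0.5345 0.275  0.086 ] jaw 98.3221545261819 tiltdeg 0.14025014546498815 open 0.2994228338552946 F [0.4963 0.387  0.0349]
travel/150mm [ 0.0072 -0.0022  0.0197] dr/30 [0.0004 0.0047 0.0007] turn deg [0.0128 0.1397 0.0221] q [ 0.2779  0.4004  1.6472 -0.0001  1.0915 -1.438 ]
```

```bash
python3 -m handwheel '[{"travel":[0.006,-0.002,0.02],"dr":[0,0.004,0]},{"travel":[0,0,0],"dr":[0,0,0]},{"travel":[0,0,0],"dr":[0,0,0]}]'
python3 -m handwheel '[{"travel":[0,0,0],"dr":[0,0,0]},{"travel":[0,0,0],"dr":[0,0,0]},{"travel":[0,0,0],"dr":[0,0,0]},{"travel":[0,0,0],"dr":[0,0,0]}]' -1
python3 -c "
from h import *
goto(.5335,.2745,.113,98.3)"
```

```text
time_s: 14.43
eef_pos: [0.5338, 0.2746, 0.0829]
eef_rot: [0.0, -0.073, 0.997, 0.0]
wrist_force: [-0.3, -0.4, -0.2]
opening: 0.303
time_s: 14.77
eef_pos: [0.5335, 0.2749, 0.083]
eef_rot: [0.0, -0.073, 0.997, 0.0]
wrist_force: [-0.7, -0.3, 0.3]
opening: 0.204
t 14.7667 pos [0.5335 0.2749 0.083 ] jaw 98.32020322037309 tiltdeg 0.0463814480080255 open 0.20389902339078061 F [-0.7194 -0.3298  0.3065]
travel/150mm [ 0.0005 -0.0022 -0.1999] dr/30 [0.0015 0.0005 0.0007] turn deg [0.0437 0.0155 0.0202] q [ 0.2778  0.4039  1.6493  0.0008  1.088  -1.4386]
```

```bash
python3 -m handwheel '[{"travel":[0,0,0],"dr":[0,0,0]},{"travel":[0,0,0],"dr":[0,0,0]},{"travel":[0,0,-0.02],"dr":[0,0,0]},{"travel":[0,0,-0.02],"dr":[0,0,0]},{"travel":[0,0,-0.02],"dr":[0,0,0]}]'
python3 -c "
from h import *
goto(.5335,.2749,.113,98.3)"
```

```text
time_s: 15.18
eef_pos: [0.5333, 0.2748, 0.0913]
eef_rot: [-0.0, -0.073, 0.997, 0.0]
wrist_force: [1.2, 1.1, -2.4]
opening: 0.202
t 15.1833 pos [0.5333 0.2748 0.0913] jaw 98.32306243869022 tiltdeg 0.04945416268219954 open 0.20207856538613886 F [ 1.1971  1.0762 -2.3977]
travel/150mm [-0.0012  0.0006 -0.1446] dr/30 [ 0.0016 -0.0005  0.0008] turn deg [ 0.0468 -0.016   0.0231] q [ 0.2777  0.3922  1.646   0.0009  1.1036 -1.4388]
```

The wrist shows about 2.4 N, so the spring is being drawn and the pump isn't lifting. I'll carry on.

```bash
python3 -m handwheel '[{"travel":[0,0,-0.02],"dr":[0,0,0]},{"travel":[0,0,-0.02],"dr":[0,0,0]},{"travel":[0,0,-0.02],"dr":[0,0,0]},{"travel":[0,0,-0.02],"dr":[0,0,0]}]'
python3 -c "
from h import *
goto(.5335,.2749,.113,98.3)"
```

```text
time_s: 15.52
eef_pos: [0.5332, 0.2748, 0.1042]
eef_rot: [-0.0, -0.073, 0.997, 0.0]
wrist_force: [2.0, 1.4, -3.2]
opening: 0.201
t 15.5167 pos [0.5332 0.2748 0.1042] jaw 98.32797839399862 tiltdeg 0.05682366378412069 open 0.20146074293181981 F [ 1.9933  1.3827 -3.2483]
travel/150mm [-0.0021  0.0006 -0.0587] dr/30 [ 0.0016 -0.0011  0.0009] turn deg [ 0.0469 -0.032   0.028 ] q [ 0.2777  0.3745  1.6401  0.001   1.1274 -1.4389]
```

```bash
python3 -m handwheel '[{"travel":[-0.003,0,-0.017],"dr":[0,0,0]},{"travel":[-0.003,0,-0.015],"dr":[0,0,0]},{"travel":[0,0,-0.012],"dr":[0,0,0]},{"travel":[0,0,0],"dr":[0,0,0]},{"travel":[0,0,0],"dr":[0,0,0]}]'
python3 -c "
from h import *
goto(.5335,.2749,.113,98.3)
for n in('top','side'): cv2.imwrite(f'pics/{n}7.png',viewer.camera(n)[:,:,::-1])
b=cv2.imread('pics/side7.png')[200:320,150:270];B=cv2.resize(b,None,fx=5,fy=5,interpolation=2)
cv2.imwrite('pics/c7.png',cv2.convertScaleAbs(B,alpha=1.8))"
```

```text
time_s: 15.93
eef_pos: [0.5334, 0.2748, 0.1117]
eef_rot: [-0.001, -0.073, 0.997, 0.0]
wrist_force: [0.5, 1.2, -3.0]
opening: 0.203
t 15.9333 pos [0.5334 0.2748 0.1117] jaw 98.3364891601161 tiltdeg 0.12490331175139181 open 0.20262489119953864 F [ 0.4923  1.1811 -3.0038]
travel/150mm [-0.001   0.0003 -0.0085] dr/30 [ 0.0014 -0.0039  0.0012] turn deg [ 0.0409 -0.118   0.0365] q [ 0.2777  0.3658  1.6346  0.0011  1.1432 -1.4391]
```

View pics/c7.png

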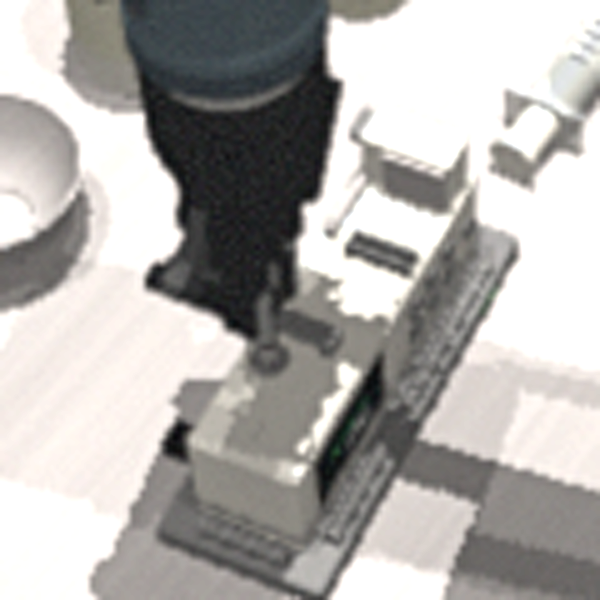

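```bash
python3 - <<'E'
from h import *
k=np.array([.5335,.2748]);X=np.array([.9895,.1444])
t=k-.034*X
for dz in(0,.02,.0287,.03,.035):print(dz,proj("side",[*t,.081+dz]),"collar/ringlow",proj("side",[*k,.081+dz]))
a,b=[cv2.cvtColor(cv2.imread(f"pics/side{i}.png"),cv2.COLOR_BGR2GRAY) for i in(6,7)]
# arm-tip template match: side6 -> side7
tp=a[268:282,208:223];r=cv2.matchTemplate(b[245:285,200:232],tp,cv2.TM_CCOEFF_NORMED);_,v,_,p=cv2.minMaxLoc(r);print("tip shift px",v,(200+p[0]-208,245+p[1]-268))
# pump body shift between 6 and 7 (front +y corner)
tp=a[285:312,188:216];r=cv2.matchTemplate(b[279:318,182:222],tp,cv2.TM_CCOEFF_NORMED);_,v,_,p=cv2.minMaxLoc(r);print("body shift px",v,(182+p[0]-188,279+p[1]-285))
C=cv2.resize(cv2.imread("pics/side7.png")[245:285,190:230],None,fx=14,fy=14,interpolation=2);cv2.imwrite("pics/c8.png",cv2.convertScaleAbs(C,alpha=2.2))
E
```

```text
0 [216.9495 274.6169] collar/ringlow [203.4382 269.4326]
0.02 [216.4991 269.4775] collar/ringlow [202.8116 264.2649]
0.0287 [216.2993 267.1987] collar/ringlow [202.5338 261.9738]
0.03 [216.2693 266.8558] collar/ringlow [202.4921 261.6291]
0.035 [216.1532 265.5317] collar/ringlow [202.3307 260.298 ]
tip shift px 0.7376797199249268 (3, -5)
body shift px 0.9553027749061584 (0, 0)
```

View pics/c8.png

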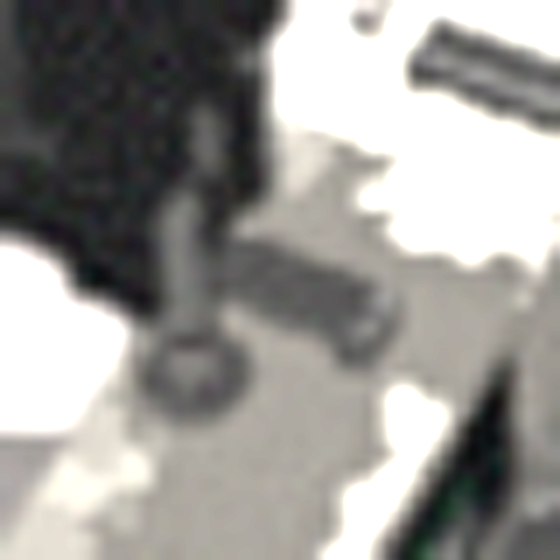

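```bash
python3 -m handwheel '[{"travel":[0,0,-0.01],"dr":[0,0,0]},{"travel":[0,0,0],"dr":[0,0,0]},{"travel":[0,0,0],"dr":[0,0,0]},{"travel":[0,0,0],"dr":[0,0,0]}]'
python3 -c "
from h import *
goto(.5335,.2749,.113,98.3)"
```

```text
time_s: 16.37
eef_pos: [0.5333, 0.2748, 0.1129]
eef_rot: [-0.001, -0.073, 0.997, 0.0]
wrist_force: [0.0, 1.0, -2.4]
opening: 0.2
t 16.3667 pos [0.5333 0.2748 0.1129] jaw 98.33181465813546 tiltdeg 0.14353952573354986 open 0.20005658584277067 F [ 0.0414  0.9707 -2.4142]
travel/150mm [-0.0014  0.0005 -0.0006] dr/30 [ 0.0014 -0.0046  0.0011] turn deg [ 0.0414 -0.1374  0.0319] q [ 0.2776  0.3643  1.6338  0.0011  1.1457 -1.4391]
```

```bash
python3 - <<'E'
from h import *
im=cv2.cvtColor(viewer.camera("side"),cv2.COLOR_RGB2GRAY);a=cv2.cvtColor(cv2.imread("pics/side6.png"),cv2.COLOR_BGR2GRAY)
tp=a[285:312,188:216];r=cv2.matchTemplate(im[279:318,182:222],tp,cv2.TM_CCOEFF_NORMED);_,v,_,p=cv2.minMaxLoc(r);print("body shift px",v,(p[0]-6,p[1]-6))
goto(.5335,.2749,.113,98.3)
ctrl.hand_in()
E
```

```text
body shift px 0.9515566825866699 (0, 0)
t 16.4167 pos [0.5333 0.2748 0.1129] jaw 98.33260855412597 tiltdeg 0.1408628732532343 open 0.20685596069409273 F [ 0.9315  0.1052 -3.4619]
travel/150mm [-0.0013  0.0003 -0.0005] dr/30 [ 0.0014 -0.0045  0.0011] turn deg [ 0.0425 -0.1343  0.0327] q [ 0.2776  0.3643  1.6338  0.0011  1.1457 -1.4391]
the job is handed in; nothing more can be done
```

The white pump is in the dock with its plunger driver at the contact end. I let go of it there, then gripped the clamp knob across its ±y sides and drew it straight up. I handed the job in at about 16.4 s, still holding the knob. No verdict was reported.

**Last checks:**
- **Seating:** after release, the knob top measured z 0.111 m against 0.1105 m expected for a seated pump. The pump's yaw came out at 8.4° in the top view and 7.2° in the side view, against about 8.3° for the dock.
- **Lift:** the arm rose 29.9 mm from the grip, with a steady downward pull of about 2.4–3.5 N, which fits the spring. In the side view, about 1 mm before the end, the clamp arm had risen about 28.5 mm against 28.7 mm by the tool pose. I did not measure the ring against the collar directly.
- **Pump during the pull:** it showed no shift in the side view (0 pixels).

**Checks that disagreed:**
- The dock-centre estimates from the two views differed by a few millimetres.
- On seating, the pump settled about 3–4 mm in x from my estimate as the funnel guided it in.
- The triangulated heights of two case corners came out about 7 mm low, where the edges were blurred. I relied on the knob height instead.

I saw no contact with the other things on the trolley, but I did not measure their positions again.

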